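# Slide the drip tray home in the coffee machine

### The job

Put the drip tray back in the coffee machine: slide it flat along the worktop, without lifting it, between the two spice jars and then straight into the bay at the foot of the machine until its catch has it and it stays in. Do not touch or shift the spice jars, the mug or the teaspoon on the way, and press gently: feel for the catch and the stop behind it, and do not ram the tray.

Things in the scene. Friction and masses are not known exactly. Their poses are not given: they have to be found in the camera images.
- drip_tray: Light grey drip tray with steel bar grate, 120 mm long (x), 110 mm wide (y), 0.16 to 0.26 kg, too wide for the gripper. Origin at the centre of its underside, z up; its +x end goes into the machine. From x = -60 to +30 mm it is a closed block 28 mm high with flat upright sides at y = +-55 mm; from +30 to +60 mm a shelf 13 mm high. Smooth plastic: friction 0.2 to 0.3 on worktop and fingers.
- tray_front (a point): Middle of the tray's flat upright front face (110 mm wide, 28 mm high), 14 mm above the worktop; axes as the tray's, the face looks to -x. Pushing here sends the tray home. When home, 64 to 82 mm of the tray stay outside the machine's front.
- tray_wedge (a point): Crest of the small wedge in the middle of the tray's rear shelf, 18 mm above the worktop: it lifts the sprung roller inside the bay, which then drops behind it. Axes as the tray's.
- coffee_machine: White capsule coffee machine, fixed, 150 mm wide (y), 322 mm high, between bread bin and toaster. Origin at the centre of its underside; the plane of its front is x = -100 mm and faces -x. In its foot, open to the front, is the tray's bay: 36 mm high, 113.6 mm wide (1.8 mm play each side of the tray), centred on y = 0. The tray goes in along +x, its axes parallel to the machine's.
- bay_mouth (a point): Point on the worktop in the middle of the bay's mouth, in the plane of the machine's front; axes as the machine's. The bay's side walls have rounded noses of 9 mm radius here. Inside, an ejector spring pushes the tray back out: 3 to 4 N over the last 32 mm before the stop, so a tray that is not caught comes out again by 20 mm or more.
- tray_seat (a point): Middle (x = -113 mm in the machine) of the places where the tray's origin can be when caught: the catch sits in slotted holes, its depth varies by +-9 mm along x from start to start, unmeasured. The push rises to 5 to 8 N as the roller climbs the wedge, drops by 2 N or more as it falls behind it, 2 mm before a rigid stop, then climbs steeply. Over 14 N is ramming.
- brew_head (a point): Lower front edge of the brewing head, which overhangs the plane of the machine's front by 18.5 mm, 228 mm above the worktop.
- spice_a: Spice jar with red cap, 45 mm across, 106 mm high, light; one of two such jars. Origin at the centre of its underside. One jar stands near the front edge of the worktop, the other across from it in front of the toaster, at least 150 mm of free worktop between them.
- spice_b: The other spice jar with red cap, 45 mm across, 106 mm high. Origin at the centre of its underside.
- mug: White mug with grey dots, 82 mm across, 91 mm high, 114 mm with its handle, standing at the left. Origin on the worktop under the middle of mug and handle together; the handle points to its -y.
- teaspoon: Steel spoon, 188 x 39 x 16 mm, lying on the worktop at the left, near the front edge. Origin at the middle of its underside, its length along x.

How it is judged:
By the outcome, as a careful person would: the job done as asked, in the order asked, and still so for the second after the job is handed in, with the robot touching nothing.
It also fails if it takes over 72 s, if anything falls off the work surface, if the arm or the gripper's body presses on something with over 40 N, if the wrist force passes 120 N, or if a joint passes its speed limit or range.

### The arm

A 6-joint arm with a two-finger parallel gripper is mounted at the origin on a cart in front of the work surface, level with it; the furniture and walls round the work are solid. World frame = base frame: x ahead of the robot, y to its left, z up, the work surface at z = 0. Lengths are in m, angles in rad, forces in N, time in s.
With the tool pointing down it reaches from about 0.375 to 0.9 m from the base axis. Payload 3.1 kg.
Tool frame: the origin (TCP) lies midway between the tips of the shut fingers; the grasp point (between the pads) lies 19 mm behind it; z points along the fingers, y is the line along which they close (so a half turn about z gives the same grasp; the last joint's range is limited). The gripper opens to 85 mm and grips with 20 to 120 N. Pads are 22 mm wide; open, the fingers measure 114 mm over their backs; the gripper's body (76 mm by 85 mm) begins 54 mm behind the grasp point. The pads swing forward as they close: fully open they stand 13 mm farther back than shut.
Start: joints at [-1.399, 0.527, 1.433, -0, 1.181, -0.178], TCP at [0.214, -0.587, 0.231] pointing down, gripper open.
Joint ranges: [-3.08, 3.08], [-0.75, 2.2], [0.22, 2.44], [-1.43, 4.57], [0, 2.65], [-2.85, 2.85]. Speed limits (rad/s): [2.79, 2.79, 3.14, 3.14, 3.14, 3.14].

### API

Orientations are given as a unit quaternion [x, y, z, w].
In Python, from station import manip gives the robot as it stands.
- The arm moves only by the tool step_arm, never from a script. Its argument "targets" is text: rows parted by semicolons, each of 4 numbers parted by spaces: the shift along the tool's x, y, z in mm, then the turn about the tool's z in degrees. A call has 1 to 12 rows; each row is the pose to reach, as a shift and turn from the pose commanded when the call began, along the tool's axes at that moment; what a row does not reach only later rows make up. A row lasts 1/10 s, in which the tool goes at most 50 mm and 8.59 degrees, less where a joint would pass 70% of its speed; a pose out of reach is approached as far as the arm can. A call with a gripper value outside its range is refused whole. "gripper" is the closure, from 0 (fully open) to 1 (shut), set as the call begins (left out, the last holds). The fingers move at their own pace and stop on an object; "squeeze" is the grip in N (left out, the last holds). Time passes only in rows, so rows that repeat a pose let the fingers close. It gives the time, the measured TCP pose, the force, the opening and the grip force at its end, in the units of the state.
- manip.sense(): the state, without advancing time (a new reading comes with each control period).
- manip.snapshot(name): name is "scene" or "side" or "wrist"; returns the picture (480x640x3 uint8, red, green, blue); there is no depth.
- manip.get_calibration(name): a dict with "fov_y" (degrees; the focal length in pixels is half the picture's height over the tangent of half this angle, whatever the lens; pixels are square), "cx", "cy" (the principal point, pixels), "extrinsics" (4x4, takes a point from camera to world coordinates); the wrist camera has in their place "tool_from_camera" (4x4, takes a point from camera to tool coordinates, whose origin is the TCP and whose axes are the flange's). Camera axes: x right, y down, z forward; pixel columns grow to the right and rows downward; lengths in m; the calibration is good to about 2 mm. A picture is of the moment at which its call begins: read the wrist's pose just before it. get_calibration takes no time and is no camera call.
- manip.sign_off(): hands the job in; it is judged then, once.
Trained networks look in the newest picture that a camera, given by its name, has taken for a name from the list of things; names that differ only in an ending like _2 or _b are one class to them, and where a whole thing is asked for, a point or a joint stands for the part that bears it (a point fixed in the world has none). Each returns a list of dicts, best first, with "p" (0 to 1); they miss things now and then, are a little off and sometimes report something else, mostly with a low value. They report only what shows in the picture. A call takes as long as a camera call.
- manip.recognise(camera, query): "position" ([column, row] in pixels, amid what is visible of it).
- manip.masks_of(camera, query): "pixels" (480x640 bool, what is visible of it) and "position" ([column, row] in pixels, amid what is visible of it).
- manip.mark_of(camera, query): "position" ([column, row] in pixels: a listed point, or the origin of a listed thing).
The state is a dict: "t": time; "q": joint angles; "qd": joint speeds; "tau": joint torques, N m; "tcp_pos": TCP position; "tool_rot": TCP orientation; "force": force on the tool from outside, world axes, zero at the start; "ft_torque": the same for the moment, N m; "finger_gap": opening from 0.0 (shut) to 1.0 (fully open); "gripper_force": force on a finger pad.
Only numpy, scipy, OpenCV 4.12 (cv2) and the standard library are available. Lean on these libraries where they do the work, as an engineer would, in place of code of your own. Each camera call takes 0.05 s, during which the arm holds its last target. There are 200 camera calls.

## Working session

There is one attempt and no reset: what is moved stays moved. The work goes in short steps, Python scripts to look and compute and a tool call to move; the robot and the scene stay as the last step left them, time stands still between calls to the robot, and variables do not carry over. Pictures are saved under pics/ and viewed, at most 10 in all, crops included, and the job is handed in when it is done.

Besides the shell and the picture viewer there is one more tool, called after "Call:" as name(argument=value, ...) on one line, values as JSON. step_arm: Moves the arm, as the interface text tells. Its arguments: {"type":"object","properties":{"targets":{"type":"string"},"gripper":{"type":"number"},"squeeze":{"type":"number"}},"required":["targets"]}

```bash
mkdir -p pics
cat > h.py <<'E'
from station import manip
import numpy as np, cv2
from scipy.spatial.transform import Rotation as R
def cam(n,s=None):
    c=manip.get_calibration(n)
    f=240/np.tan(np.radians(c["fov_y"]/2))
    if "extrinsics" in c: T=np.array(c["extrinsics"])
    else:
        W=np.eye(4);W[:3,:3]=R.from_quat(s["tool_rot"]).as_matrix();W[:3,3]=s["tcp_pos"];T=W@np.array(c["tool_from_camera"])
    return f,c["cx"],c["cy"],T
def ray(C,p):
    f,cx,cy,T=C
    d=T[:3,:3]@np.array([(p[0]-cx)/f,(p[1]-cy)/f,1]);return T[:3,3],d
def onz(C,p,z=0):
    o,d=ray(C,p);return o+d*(z-o[2])/d[2]
def proj(C,X):
    f,cx,cy,T=C
    q=T[:3,:3].T@(np.array(X)-T[:3,3]);return np.array([cx+f*q[0]/q[2],cy+f*q[1]/q[2]])
def save(im,n): cv2.imwrite(f"pics/{n}.png",cv2.cvtColor(im,cv2.COLOR_RGB2BGR))
E
python3 - <<'E'
from h import *
Z={"drip_tray":0,"tray_front":.014,"tray_wedge":.018,"bay_mouth":0,"coffee_machine":0,"spice_a":0,"mug":0,"teaspoon":0,"brew_head":.228}
for n in("scene","side"):
    im=manip.snapshot(n);save(im,n+"0");C=cam(n)
    print(n,C[3][:3,3].round(3),C[3][:3,2].round(2))
    for k,z in Z.items():
        for r in manip.mark_of(n,k)[:3]: print(k,round(r["p"],2),np.round(r["position"]),onz(C,r["position"],z).round(3))
s=manip.sense();print(s["t"],s["tool_rot"],s["force"],manip.get_calibration("wrist"))
E
```

```text
scene [-0.371  0.72   0.692] [ 0.72 -0.56 -0.4 ]
drip_tray 0.53 [421. 280.] [ 0.487 -0.27   0.   ]
tray_front 0.43 [440. 285.] [ 0.422 -0.27   0.014]
tray_wedge 0.49 [254. 370.] [0.407 0.293 0.018]
tray_wedge 0.42 [416. 272.] [ 0.503 -0.265  0.018]
tray_wedge 0.18 [223. 344.] [0.525 0.297 0.018]
bay_mouth 0.86 [267. 298.] [0.66  0.105 0.   ]
coffee_machine 0.68 [247. 280.] [0.768 0.098 0.   ]
spice_a 0.97 [412. 317.] [ 0.373 -0.117  0.   ]
spice_a 0.86 [350. 284.] [ 0.587 -0.107  0.   ]
spice_a 0.43 [436. 285.] [ 0.446 -0.283  0.   ]
teaspoon 0.72 [254. 370.] [0.428 0.281 0.   ]
brew_head 0.81 [264. 214.] [0.652 0.107 0.228]
side [0.109 0.624 0.599] [ 0.5  -0.7  -0.51]
drip_tray 0.64 [404. 248.] [ 0.49  -0.278  0.   ]
tray_front 0.76 [423. 257.] [ 0.426 -0.246  0.014]
tray_wedge 0.64 [387. 238.] [ 0.535 -0.265  0.018]
coffee_machine 0.83 [219. 282.] [0.757 0.108 0.   ]
spice_a 0.75 [336. 264.] [ 0.588 -0.113  0.   ]
spice_a 0.62 [423. 297.] [ 0.366 -0.121  0.   ]
teaspoon 0.76 [281. 410.] [ 0.426  0.282 -0.   ]
brew_head 0.9 [252. 208.] [0.633 0.112 0.228]
1.0 [ 9.84741699e-01  1.74022371e-01  4.95279087e-06 -4.24577917e-06] [-0.06081078  0.55655667  0.46748028] {'fov_y': 60.451402236219394, 'cx': 319.45951606940775, 'cy': 241.45767558759272, 'tool_from_camera': array([[ 1.10879165e-03, -9.58306545e-01, -2.85739981e-01,
         7.33929145e-02],
       [ 9.99999284e-01,  1.19135479e-03, -1.15112490e-04,
        -9.77956572e-04],
       [ 4.50730748e-04, -2.85739649e-01,  9.58307179e-01,
        -1.42269874e-01],
       [ 0.00000000e+00,  0.00000000e+00,  0.00000000e+00,
         1.00000000e+00]])}
```

```bash
python3 -c "
import cv2,numpy as np
a=cv2.imread('pics/scene0.png');b=cv2.imread('pics/side0.png')
" ; ls pics
```

```text
scene0.png
side0.png
```

View pics/scene0.png

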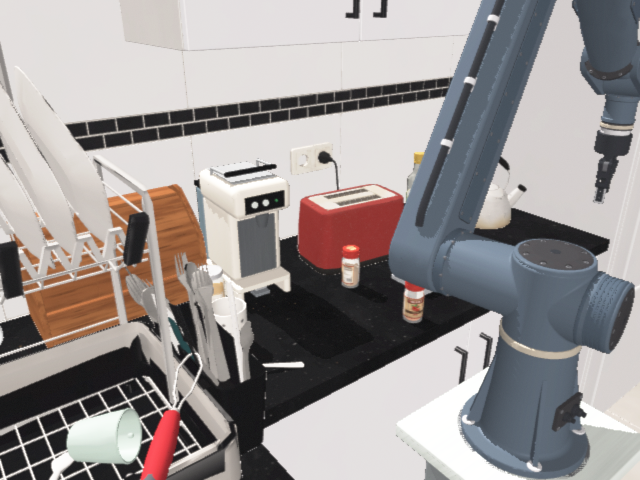

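View pics/side0.png

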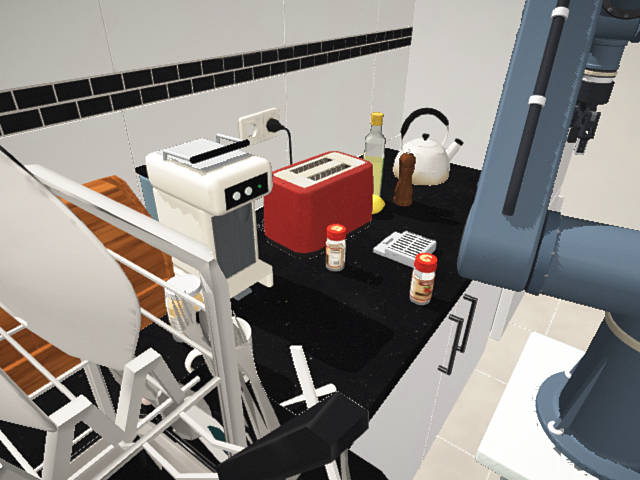

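The pictures show the jars at about (412,317) and (350,284) px in the scene view. The tray is at (404,248) px in the side view and the machine bay is at left. Next I move the wrist camera above the tray.

Call:
step_arm(targets="32 -19 -10 -7;64 -38 -20 -14;96 -57 -30 -21;128 -76 -40 -28;160 -95 -50 -35;192 -114 -60 -42;224 -133 -70 -49;256 -152 -70 -56;288 -171 -70 -63;320 -189 -70 -70;320 -189 -70 -70;320 -189 -70 -70")

```text
t: 2.2
tcp_pos: [0.4504, -0.2994, 0.3014]
tool_rot: [0.706, 0.708, -0.0, 0.0]
force: [-0.3, -0.0, 0.1]
finger_gap: 0.997
gripper_force: 0.0
```

Run:
```python
from h import *
s=manip.sense();im=manip.snapshot("wrist");save(im,"w1");C=cam("wrist",s)
print(s["t"],s["tcp_pos"],s["q"],s["force"])
for k,z in {"drip_tray":0,"tray_front":.014,"tray_wedge":.018,"spice_a":0,"bay_mouth":0}.items():
    for r in manip.mark_of("wrist",k)[:3]: print(k,round(r["p"],2),np.round(r["position"]),onz(C,r["position"],z).round(3))
m=manip.masks_of("wrist","drip_tray")[0];print(m["p"])
c=max(cv2.findContours(m["pixels"].astype(np.uint8),0,2)[0],key=cv2.contourArea)
for z in(.0,.028):
    P=np.array([onz(C,p[0],z)[:2] for p in c]);b=cv2.minAreaRect(P.astype(np.float32)*1000);print(z,b)
```

```text
2.2 [ 0.45037152 -0.29936886  0.30140632] [-7.93028824e-01  3.34882975e-01  1.55563398e+00 -6.48955444e-04
  1.25081659e+00 -7.94832283e-01] [-0.27765692 -0.01359368  0.05230089]
drip_tray 0.97 [356. 158.] [ 0.489 -0.265  0.   ]
tray_front 0.98 [293. 160.] [ 0.423 -0.266  0.014]
tray_wedge 0.57 [401. 161.] [ 0.534 -0.267  0.018]
0.65
0.0 ((485.80059814453125, -268.61810302734375), (118.63835906982422, 126.26665496826172), 88.39836120605469)
0.028 ((483.57928466796875, -265.8931884765625), (111.15046691894531, 118.2973403930664), 88.39836120605469)
```

View pics/w1.png

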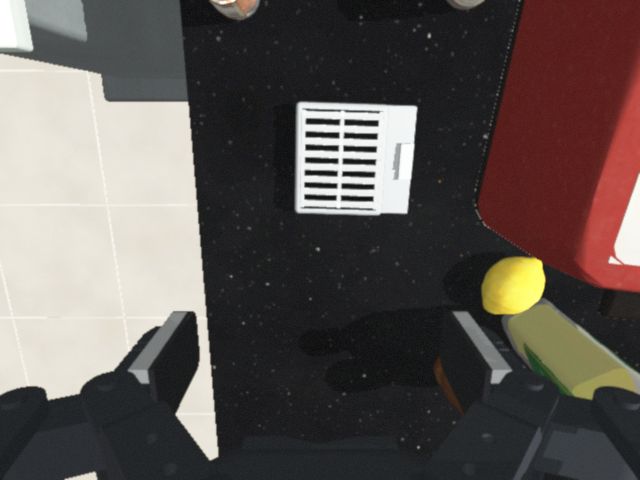

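The wrist picture shows the tray's front edge at columns 296 to 297, rows 102 to 213, with the shelf on the right. So the tray is nearly aligned with the world x axis.

Run:
```python
from h import *
s=manip.sense();C=cam("wrist",s)
for p,z in [((297,102),.028),((296,213),.028),((380,213),.028),((385,108),.028),((416,106),.013),((408,214),.013),((445,400),0),((438,360),0),((490,300),0),((480,205),.0)]: print(p,onz(C,p,z).round(4))
A,B=cam("scene"),cam("side")
def tri(p,q):
    o1,d1=ray(A,p);o2,d2=ray(B,q);t=np.linalg.lstsq(np.c_[d1,-d2],o2-o1,rcond=None)[0];a=o1+d1*t[0];b=o2+d2*t[1];return ((a+b)/2).round(3),np.linalg.norm(a-b).round(3)
print("brew",tri((264,214),(252,208)),"mach",tri((247,280),(219,282)))
```

```text
(297, 102) [ 0.4283 -0.2115  0.028 ]
(296, 213) [ 0.4256 -0.32    0.028 ]
(380, 213) [ 0.5122 -0.3199  0.028 ]
(385, 108) [ 0.5127 -0.2169  0.028 ]
(416, 106) [ 0.5456 -0.2147  0.013 ]
(408, 214) [ 0.5444 -0.3244  0.013 ]
(445, 400) [ 0.609  -0.5687  0.    ]
(438, 360) [ 0.5953 -0.5108  0.    ]
(490, 300) [ 0.6497 -0.4305  0.    ]
(480, 205) [ 0.6254 -0.3173  0.    ]
brew (array([0.609, 0.133, 0.246]), np.float64(0.004)) mach (array([0.747, 0.113, 0.012]), np.float64(0.008))
```

Call:
step_arm(targets="-30 12 45 0;-66 24 90 0;-66 24 135 0;-66 24 180 0;-66 24 220 0;-66 24 255 0;-66 24 280 0;-66 24 290 0;-66 24 294 0;-66 24 294 0;-66 24 294 0", gripper=0.45)

```text
t: 3.65
tcp_pos: [0.4749, -0.3668, 0.0088]
tool_rot: [0.707, 0.707, -0.0, 0.001]
force: [-0.4, -0.5, -0.7]
finger_gap: 0.545
gripper_force: 0.0
```

Run:
```python
from h import *
s=manip.sense();im=manip.snapshot("wrist");save(im,"w2");C=cam("wrist",s)
print(s["t"],s["tcp_pos"],s["finger_gap"],s["force"])
for r in manip.mark_of("wrist","spice_a")[:3]: print(round(r["p"],2),np.round(r["position"]),onz(C,r["position"],0).round(3))
```

```text
3.65 [ 0.47487921 -0.36682619  0.0087667 ] 0.5452902000681639 [-0.42883593 -0.52927937 -0.67575927]
```

View pics/w2.png

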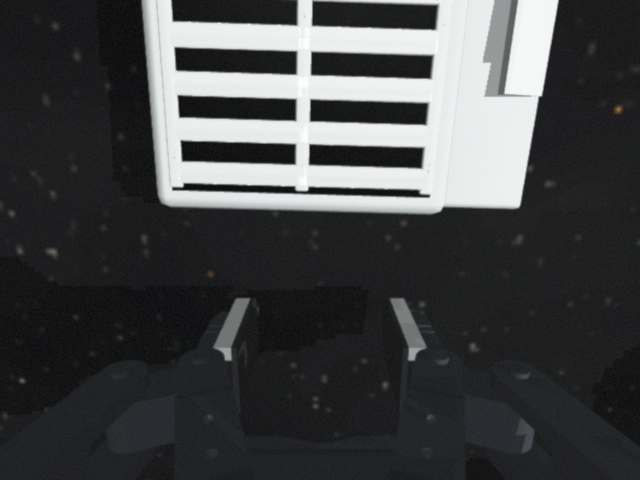

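The picture shows the pads near columns 230 and 405, in front of the tray's side face, which spans columns 160 to 440. I start pushing.

Call:
step_arm(targets="12 0 2 0;22 0 2 0;30 0 2 0;38 0 2 0;46 -1 2 0;54 -2 2 0;62 -3 2 0;70 -4 2 0;78 -5 2 0;86 -6 2 0;92 -6 2 0;94 -6 2 0", gripper=0.35)

```text
t: 4.95
tcp_pos: [0.4677, -0.2709, 0.0053]
tool_rot: [0.707, 0.708, -0.0, -0.001]
force: [0.3, -0.1, -0.7]
finger_gap: 0.651
gripper_force: 0.3
```

Run:
```python
from h import *
s=manip.sense();print(s["tcp_pos"],s["t"],s["force"],s["finger_gap"])
im=manip.snapshot("wrist")
for k,z in {"tray_front":.014,"tray_wedge":.018}.items():
    for r in manip.mark_of("wrist",k)[:1]: print(k,round(r["p"],2),onz(cam("wrist",s),r["position"],z).round(3))
for n in("scene","side"):
    im=manip.snapshot(n)
    if n=="side": save(im,"side1")
    C=cam(n)
    for k,z in {"spice_a":0,"tray_front":.014,"tray_wedge":.018,"bay_mouth":0}.items():
        for r in manip.mark_of(n,k)[:2]: print(n,k,round(r["p"],2),np.round(r["position"]),onz(C,r["position"],z).round(3))
    for m in manip.masks_of(n,"spice_a")[:2]:
        v,u=np.nonzero(m["pixels"]);b=v.max();print(" jar base",m["p"],onz(C,((u.min()+u.max())/2,b-2),0).round(3), u.min(),u.max(),v.min(),b)
```

```text
[ 0.46772896 -0.27086942  0.00525779] 4.95 [ 0.29401022 -0.05242893 -0.74202462] 0.6506198999060416
tray_front 0.95 [ 0.418 -0.204  0.014]
scene spice_a 0.55 [351. 287.] [ 0.571 -0.097  0.   ]
scene tray_wedge 0.66 [223. 341.] [0.535 0.293 0.018]
scene bay_mouth 0.61 [265. 213.] [ 1.156 -0.202  0.   ]
scene bay_mouth 0.59 [267. 297.] [0.663 0.102 0.   ]
 jar base 0.96 [ 0.577 -0.1    0.   ] 342 359 245 288
side spice_a 0.93 [337. 266.] [ 0.582 -0.106  0.   ]
side spice_a 0.7 [420. 298.] [ 0.37  -0.115  0.   ]
side tray_front 0.61 [416. 269.] [ 0.419 -0.191  0.014]
side tray_wedge 0.58 [378. 253.] [ 0.519 -0.192  0.018]
side bay_mouth 0.62 [251. 298.] [0.659 0.106 0.   ]
 jar base 0.88 [ 0.58  -0.097  0.   ] 325 346 223 270
 jar base 0.72 [ 0.359 -0.106  0.   ] 410 436 253 304
```

View pics/side1.png

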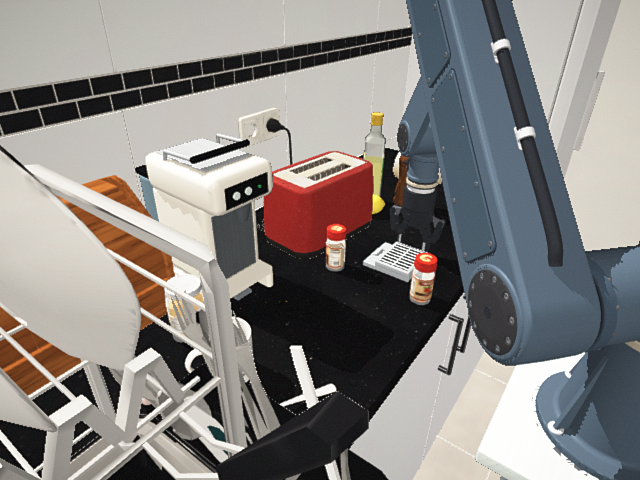

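Call:
step_arm(targets="5 0 0 0;14 0 0 0;23 0 0 0;32 -1 0 0;41 -2 0 0;50 -2 0 0;59 -2 0 0;68 -2 0 0;77 -2 0 0;86 -2 0 0;92 -2 0 0;94 -2 0 0")

```text
t: 6.9
tcp_pos: [0.4658, -0.177, 0.0053]
tool_rot: [0.707, 0.708, -0.0, -0.0]
force: [-0.4, -1.7, 0.9]
finger_gap: 0.647
gripper_force: 0.3
```

```bash
cat > chk.py <<'E'
from h import *
s=manip.sense();print(s["tcp_pos"],s["t"],s["force"])
im=manip.snapshot("wrist");C=cam("wrist",s)
for k,z in {"tray_front":.014,"tray_wedge":.018,"spice_a":0}.items():
    for r in manip.mark_of("wrist",k)[:2]: print(k,round(r["p"],2),np.round(r["position"]),onz(C,r["position"],z).round(3))
C=cam("side");manip.snapshot("side")
for k,z in {"spice_a":0,"tray_front":.014,"tray_wedge":.018}.items():
    for r in manip.mark_of("side",k)[:2]: print("side",k,round(r["p"],2),np.round(r["position"]),onz(C,r["position"],z).round(3))
E
python3 chk.py
```

```text
[ 0.46578808 -0.17698169  0.00530876] 6.9 [-0.40873405 -1.72469659  0.87987591]
tray_front 0.76 [160. 142.] [ 0.416 -0.11   0.014]
tray_wedge 0.65 [503. 137.] [ 0.522 -0.108  0.018]
spice_a 0.82 [ 52. 144.] [ 0.372 -0.112  0.   ]
side spice_a 0.76 [422. 299.] [ 0.366 -0.115  0.   ]
side spice_a 0.65 [335. 266.] [ 0.585 -0.101  0.   ]
side tray_front 0.79 [400. 289.] [ 0.413 -0.099  0.014]
side tray_wedge 0.92 [358. 269.] [ 0.521 -0.104  0.018]
```

Call:
step_arm(targets="5 0 0 0;14 0 0 0;24 0 0 0;34 0 0 0;44 0 0 0;54 0 0 0;64 0 0 0;74 0 0 0;84 0 0 0;94 0 0 0;100 0 0 0;102 0 0 0")

```text
t: 8.5
tcp_pos: [0.4657, -0.075, 0.0053]
tool_rot: [0.706, 0.708, -0.0, -0.0]
force: [-0.2, -0.6, 0.3]
finger_gap: 0.648
gripper_force: 0.4
```

Call:
step_arm(targets="5 0 0 0;14 0 0 0;24 0 0 0;33 0 0 0;42 0 0 0;51 0 0 0;59 0 0 0;64 0 0 0;65 0 0 0")

```text
t: 9.4
tcp_pos: [0.4657, -0.0102, 0.0053]
tool_rot: [0.706, 0.708, -0.0, -0.0]
force: [-0.3, -0.0, 0.7]
finger_gap: 0.646
gripper_force: 0.3
```

```bash
python3 chk.py
```

```text
[ 0.46567126 -0.01015295  0.00531641] 9.4 [-0.25274892 -0.04433091  0.65892788]
tray_front 0.81 [158. 142.] [0.415 0.057 0.014]
tray_wedge 0.84 [499. 142.] [0.521 0.057 0.018]
side spice_a 0.8 [422. 296.] [ 0.37  -0.122  0.   ]
side spice_a 0.69 [337. 265.] [ 0.585 -0.11   0.   ]
side tray_front 0.87 [359. 331.] [0.414 0.067 0.014]
side tray_front 0.37 [250. 206.] [ 0.946 -0.187  0.014]
side tray_wedge 0.63 [335. 263.] [ 0.577 -0.091  0.018]
side tray_wedge 0.62 [317. 306.] [0.52  0.058 0.018]
```

Call:
step_arm(targets="-12 0 0 0;-15 0 -30 0;-15 0 -70 0;-15 0 -110 -8;0 5 -150 -16;15 10 -190 -24;30 15 -230 -32;50 20 -260 -40;70 25 -290 -48;90 30 -295 -56;110 34 -295 -64;110 34 -295 -72")

```text
t: 11.0
tcp_pos: [0.5001, 0.1002, 0.3008]
tool_rot: [0.152, 0.988, 0.0, 0.001]
force: [0.4, 0.1, 0.8]
finger_gap: 0.646
gripper_force: 0.0
```

Call:
step_arm(targets="0 0 0 -8;0 0 0 -16;0 0 0 -18;0 0 0 -18", gripper=0.35)

```text
t: 11.4
tcp_pos: [0.4996, 0.0983, 0.3001]
tool_rot: [0.0, 1.0, -0.0, -0.0]
force: [0.7, -0.9, -0.6]
finger_gap: 0.651
gripper_force: 0.0
```

Run:
```python
from h import *
s=manip.sense();print(s["tcp_pos"],s["t"],s["tool_rot"],s["q"])
im=manip.snapshot("wrist");save(im,"w3");C=cam("wrist",s)
for k,z in {"tray_front":.014,"tray_wedge":.018,"drip_tray":0,"bay_mouth":0,"brew_head":.228}.items():
    for r in manip.mark_of("wrist",k)[:2]: print(k,round(r["p"],2),np.round(r["position"]),onz(C,r["position"],z).round(4))
```

```text
[0.49961937 0.09830678 0.30014017] 11.4 [ 7.96610905e-05  9.99999962e-01 -7.21770049e-05 -2.53870167e-04] [-2.53785400e-02  2.89477665e-01  1.62949376e+00 -1.67152661e-04
  1.22312516e+00 -1.59595855e+00]
tray_front 0.97 [273. 103.] [0.4124 0.0541 0.014 ]
tray_wedge 0.72 [278. 210.] [0.5188 0.0561 0.018 ]
drip_tray 0.87 [279. 163.] [0.4724 0.0571 0.    ]
brew_head 0.52 [281. 168.] [0.4515 0.0796 0.228 ]
```

View pics/w3.png

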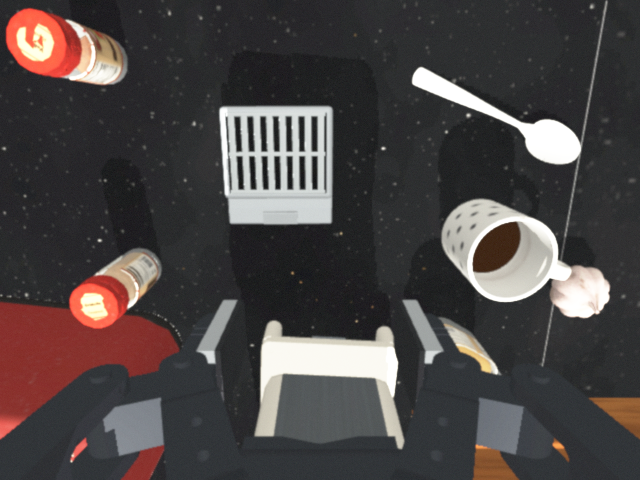

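The picture shows the tray at (278,165) and the bay's wall noses at about (272,330) and (387,333). The mug is at (500,250), the spoon is at the right, and the jars are upright.

Run:
```python
from h import *
im=cv2.imread("pics/w3.png");cv2.imwrite("pics/w3c.png",cv2.resize(im[310:450,240:420],None,fx=4,fy=4,interpolation=cv2.INTER_CUBIC))
s=manip.sense();C=cam("wrist",s)
for z in(0,.02,.036,.045,.06):
    print(z,[onz(C,p,z).round(4)[:2] for p in((262,333),(283,333),(377,333),(397,333),(272,321),(387,326))])
print([onz(C,p,.028).round(4)[:2] for p in((220,107),(332,107),(226,195),(332,195))],[onz(C,p,.013).round(4)[:2] for p in((229,224),(332,223))])
print("mug",onz(C,(445,250),0),onz(C,(490,300),0))
```

```text
0 [array([0.6738, 0.0316]), array([0.6738, 0.0568]), array([0.6737, 0.1696]), array([0.6737, 0.1936]), array([0.6579, 0.0441]), array([0.6643, 0.1812])]
0.02 [array([0.6627, 0.0347]), array([0.6627, 0.0588]), array([0.6626, 0.1665]), array([0.6625, 0.1894]), array([0.6475, 0.0466]), array([0.6536, 0.1775])]
0.036 [array([0.6538, 0.0372]), array([0.6538, 0.0603]), array([0.6536, 0.164 ]), array([0.6536, 0.186 ]), array([0.6391, 0.0487]), array([0.6451, 0.1746])]
0.045 [array([0.6488, 0.0386]), array([0.6487, 0.0612]), array([0.6486, 0.1626]), array([0.6486, 0.1841]), array([0.6344, 0.0498]), array([0.6402, 0.1729])]
0.06 [array([0.6404, 0.0409]), array([0.6404, 0.0627]), array([0.6403, 0.1602]), array([0.6403, 0.181 ]), array([0.6266, 0.0517]), array([0.6322, 0.1702])]
[array([0.4167, 0.005 ]), array([0.4165, 0.1122]), array([0.5017, 0.0054]), array([0.5015, 0.1131])] [array([0.5358, 0.0032]), array([0.5346, 0.1138])]
mug [0.56900882 0.24203517 0.        ] [0.63038385 0.30013375 0.        ]
```

View pics/w3c.png

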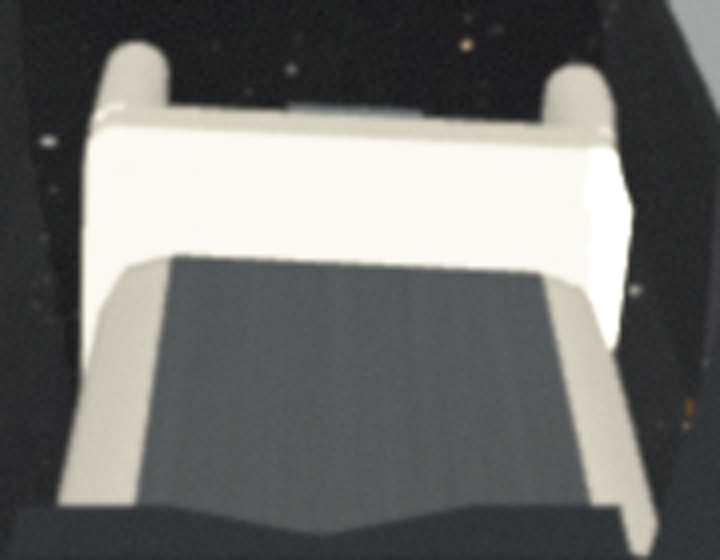

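The crop shows the nose tips at (274,320.5) and (384,326) full-frame. At z=0 they lie 131.7 mm apart (131.6 expected), so the mouth is at about (0.661, 0.112) with the machine yawed about -3°. I go back to the tray's side and finish the sideways shift at that yaw.

Call:
step_arm(targets="5 -12 0 8;10 -25 0 16;15 -40 0 24;20 -55 0 32;25 -70 0 40;30 -85 0 48;33 -100 20 56;36 -115 50 64;36 -126 85 72;36 -128 120 80;36 -128 155 88;36 -128 170 93")

```text
t: 12.9
tcp_pos: [0.4623, -0.0287, 0.1278]
tool_rot: [0.727, 0.687, -0.001, -0.002]
force: [0.4, -0.2, -0.4]
finger_gap: 0.648
gripper_force: 0.0
```

Call:
step_arm(targets="0 0 40 0;0 0 80 0;0 0 110 0;0 0 122 0;0 0 125 0;0 0 125 0")

```text
t: 13.5
tcp_pos: [0.4644, -0.029, 0.0057]
tool_rot: [0.725, 0.689, 0.0, 0.0]
force: [-0.1, 0.3, -0.5]
finger_gap: 0.646
gripper_force: 0.0
```

Call:
step_arm(targets="10 0 0 0;18 0 0 0;24 0 0 0;32 0 0 0;40 0 0 0;48 0 0 0;56 0 0 0;64 0 0 0;71 0 0 0;76 0 0 0;78 0 0 0;78 0 0 0")

```text
t: 14.7
tcp_pos: [0.4678, 0.0493, 0.0052]
tool_rot: [0.725, 0.689, -0.0, -0.0]
force: [0.0, -0.6, -0.2]
finger_gap: 0.648
gripper_force: 0.0
```

Call:
step_arm(targets="-15 0 0 0;-30 0 -30 0;-40 0 -70 -8;-40 0 -110 -16;-30 0 -150 -24;-20 0 -190 -32;0 5 -230 -40;20 10 -260 -48;40 15 -290 -56;55 20 -295 -64;65 25 -295 -72;65 30 -295 -80")

```text
t: 15.9
tcp_pos: [0.501, 0.1134, 0.3007]
tool_rot: [0.109, 0.994, 0.0, 0.0]
force: [0.4, 0.0, -0.3]
finger_gap: 0.648
gripper_force: 0.0
```

Call:
step_arm(targets="0 0 0 -8;0 0 0 -10;0 0 0 -10")

```text
t: 16.2
tcp_pos: [0.5008, 0.1122, 0.3]
tool_rot: [0.026, 1.0, 0.0, -0.001]
force: [0.0, -0.3, 0.4]
finger_gap: 0.649
gripper_force: 0.0
```

Run:
```python
from h import *
s=manip.sense();print(s["tcp_pos"],s["t"],s["tool_rot"],s["q"])
im=manip.snapshot("wrist");save(im,"w4");C=cam("wrist",s)
b=cv2.cvtColor(im,cv2.COLOR_RGB2BGR)
cv2.imwrite("pics/w4c.png",cv2.resize(b[90:390,190:450],None,fx=2,fy=2,interpolation=cv2.INTER_CUBIC))
for k,z in {"tray_front":.014,"tray_wedge":.018,"drip_tray":0,"bay_mouth":0}.items():
    for r in manip.mark_of("wrist",k)[:2]: print(k,round(r["p"],2),np.round(r["position"]),onz(C,r["position"],z).round(4))
```

```text
[0.50076299 0.11217932 0.29998271] 16.2 [ 2.61323485e-02  9.99658359e-01  4.28784314e-05 -5.13405597e-04] [ 2.28637788e-03  2.95773422e-01  1.62043616e+00  1.22069722e-04
  1.22640703e+00 -1.51628057e+00]
tray_front 0.82 [320. 111.] [0.421  0.1186 0.014 ]
tray_wedge 0.88 [321. 213.] [0.5234 0.114  0.018 ]
drip_tray 0.65 [324. 168.] [0.4789 0.1195 0.    ]
```

View pics/w4c.png

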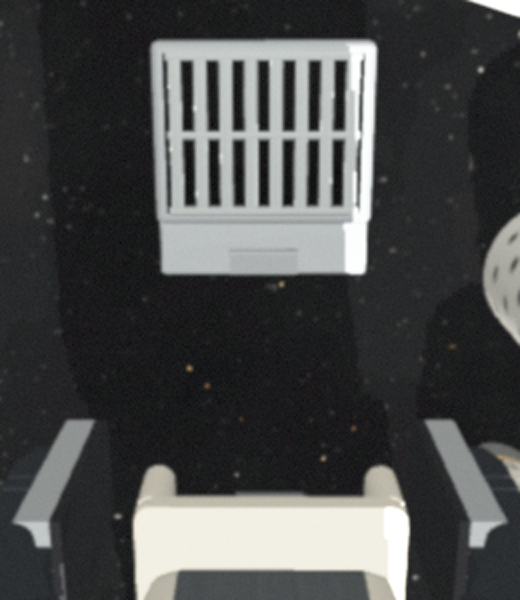

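Run:
```python
from h import *
s=manip.sense();C=cam("wrist",s);M=R.from_quat(s["tool_rot"]).as_matrix();o=np.array(s["tcp_pos"])
for l,p,z in [("noseL",(271,322.5),0),("noseR",(379.5,322.5),0),("fL",(266,111),.028),("fR",(378.5,111),.028),("bL",(270,199.5),.028),("bR",(375,199.5),.028),("sL",(271,226.5),.013),("sR",(373,226.5),.013)]:
    X=onz(C,p,z);print(l,X.round(4),(M.T@(X-o)*1000).round(1))
```

```text
noseL [0.6579 0.0479 0.    ] [-160.   -56.1  300.2]
noseR [0.6645 0.1769 0.    ] [-159.9   73.1  300.2]
fL [0.419  0.0665 0.028 ] [ 79.6 -50.  272.2]
fR [0.4245 0.1743 0.028 ] [ 79.7  58.  272.3]
bL [0.5049 0.063  0.028 ] [ -6.4 -49.  272.2]
bR [0.5103 0.1699 0.028 ] [ -6.3  58.  272.2]
sL [0.537  0.0596 0.013 ] [-38.7 -50.7 287.2]
sR [0.5426 0.1692 0.013 ] [-38.6  59.1 287.2]
```

The picture shows the tray squared to the bay, with nose tips at (271,322) and (379,322). The tray needs about 4 mm more in +y.

Call:
step_arm(targets="5 -15 0 8;10 -30 0 16;15 -45 0 24;20 -60 0 32;25 -75 0 40;30 -90 0 48;30 -100 20 56;30 -100 50 64;30 -100 80 72;30 -95 110 80;30 -85 150 88;30 -85 190 90")

```text
t: 17.65
tcp_pos: [0.4675, 0.0295, 0.1095]
tool_rot: [0.726, 0.688, 0.001, 0.001]
force: [1.2, -0.7, -0.3]
finger_gap: 0.654
gripper_force: 0.0
```

Call:
step_arm(targets="0 0 45 0;0 0 80 0;0 0 100 0;0 0 105 0;0 0 105 0;10 0 105 0;15 0 105 0;18 0 105 0;20 0 105 0;22 0 105 0;24 0 105 0;24 0 105 0")

```text
t: 18.85
tcp_pos: [0.4681, 0.0532, 0.0054]
tool_rot: [0.725, 0.689, 0.0, 0.0]
force: [0.4, -0.3, 0.3]
finger_gap: 0.651
gripper_force: 0.0
```

Call:
step_arm(targets="-15 0 0 0;-20 0 -30 0;-20 -5 -70 -8;-15 -15 -110 -16;-5 -25 -120 -24;5 -35 -120 -32;20 -45 -120 -40;35 -55 -120 -48;50 -65 -120 -56;60 -75 -120 -64;68 -84 -120 -72;68 -84 -120 -80")

```text
t: 20.05
tcp_pos: [0.3855, 0.126, 0.1252]
tool_rot: [0.109, 0.994, -0.0, -0.001]
force: [-0.1, -0.4, 0.2]
finger_gap: 0.647
gripper_force: 0.0
```

Call:
step_arm(targets="0 0 0 -8;0 0 20 -10;0 0 60 -10;0 0 95 -10;0 0 115 -10;0 0 118 -10;0 0 118 -10")

```text
t: 20.75
tcp_pos: [0.3873, 0.1252, 0.007]
tool_rot: [0.026, 1.0, -0.0, -0.001]
force: [0.7, -0.1, 0.7]
finger_gap: 0.654
gripper_force: 0.0
```

Run:
```python
from h import *
s=manip.sense();print(s["tcp_pos"],s["t"],s["tool_rot"],s["q"],s["force"])
im=manip.snapshot("wrist");save(im,"w5")
```

```text
[0.38734583 0.12516324 0.00698121] 20.75 [ 2.59259323e-02  9.99663529e-01 -3.74045486e-05 -8.21216106e-04] [ 3.63384344e-02  7.31789649e-01  2.12825845e+00  9.85603432e-05
  2.83188456e-01 -1.48269486e+00] [ 0.6876414  -0.07573163  0.6907801 ]
```

View pics/w5.png

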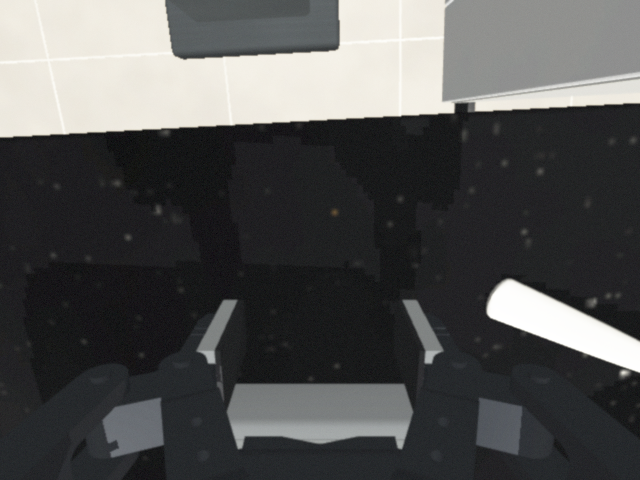

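The picture shows the fingers centred just behind the tray's front face (columns 225 to 412). The spoon's tip, at (500,300), is clear. I push towards the bay.

Call:
step_arm(targets="-10 0 2 0;-17 0 2 0;-22 0 2 0;-30 0 2 0;-39 0 2 0;-48 0 2 0;-57 0 2 0;-66 0 2 0;-75 0 2 0;-84 0 2 0;-90 0 2 0;-92 0 2 0")

```text
t: 22.0
tcp_pos: [0.4808, 0.1204, 0.0053]
tool_rot: [0.026, 1.0, 0.0, 0.001]
force: [-1.1, -0.2, -0.2]
finger_gap: 0.654
gripper_force: 0.4
```

Run:
```python
from h import *
s=manip.sense();print(s["tcp_pos"],s["t"],s["force"])
C=cam("wrist",s);M=R.from_quat(s["tool_rot"]).as_matrix();o=np.array(s["tcp_pos"])
D=cam("side")
im=manip.snapshot("side");b=cv2.cvtColor(im,cv2.COLOR_RGB2BGR)
cv2.imwrite("pics/s2.png",cv2.resize(b[190:390,190:430],None,fx=3,fy=3,interpolation=cv2.INTER_CUBIC))
for k,z in {"tray_front":.014,"tray_wedge":.018,"bay_mouth":0}.items():
    for r in manip.mark_of("side",k)[:2]: X=onz(D,r["position"],z);print("side",k,round(r["p"],2),np.round(r["position"]),X.round(4),(M.T@(X-o)*1000).round(1))
```

```text
[0.48075437 0.12042769 0.00529123] 22.0 [-1.06824188 -0.15213217 -0.24798496]
side tray_front 0.97 [308. 334.] [0.4873 0.131  0.014 ] [-6.  10.9 -8.7]
side tray_wedge 0.68 [270. 305.] [0.5992 0.1143 0.018 ] [-118.6   -0.   -12.6]
side bay_mouth 0.75 [247. 301.] [0.6604 0.1192 0.    ] [-179.5    8.1    5.5]
```

View pics/s2.png

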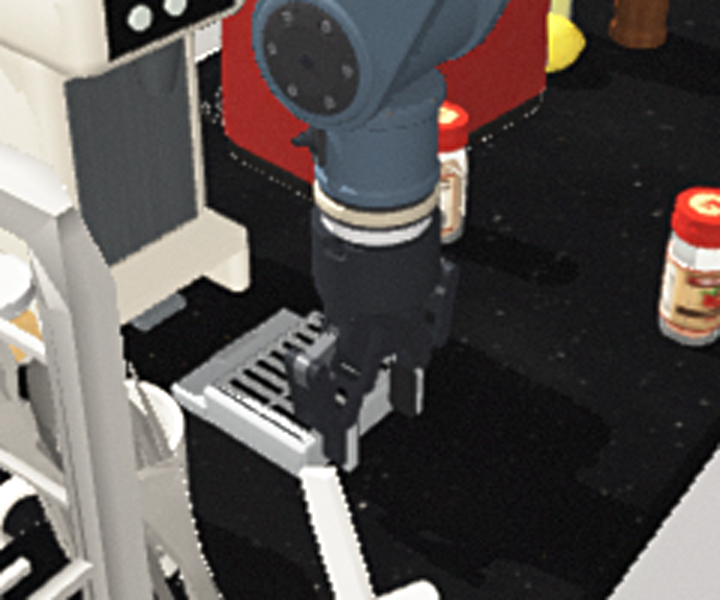

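Call:
step_arm(targets="-3 0 0 0;-9 0 0 0;-16 0 0 0;-23 0 0 0;-29 0 0 0;-34 0 0 0;-38 0 0 0;-42 0 0 0;-45 0 0 0;-48 0 0 0")

```text
t: 23.2
tcp_pos: [0.5276, 0.118, 0.0053]
tool_rot: [0.026, 1.0, -0.0, -0.0]
force: [-1.6, -0.9, 0.6]
finger_gap: 0.65
gripper_force: 0.4
```

Call:
step_arm(targets="-2 0 0 0;-4 0 0 0;-6 0 0 0;-8 0 0 0;-10 0 0 0;-12 0 0 0")

```text
t: 23.8
tcp_pos: [0.5397, 0.1174, 0.0053]
tool_rot: [0.026, 1.0, -0.0, 0.0]
force: [1.1, 0.7, 0.6]
finger_gap: 0.65
gripper_force: 0.4
```

```bash
cat > s.py <<'E'
from h import *
s=manip.sense();print(s["tcp_pos"],s["t"],s["force"],s["ft_torque"])
M=R.from_quat(s["tool_rot"]).as_matrix();o=np.array(s["tcp_pos"])
D=cam("side");manip.snapshot("side")
for k,z in {"tray_front":.014,"tray_wedge":.018,"bay_mouth":0}.items():
    for r in manip.mark_of("side",k)[:1]: X=onz(D,r["position"],z);print("side",k,round(r["p"],2),np.round(r["position"]),(M.T@(X-o)*1000).round(1))
E
python3 s.py
```

```text
[0.53967033 0.11739285 0.00530616] 23.8 [1.0679109  0.73285743 0.57936418] [ 0.01341908  0.07509019 -0.03837717]
side tray_front 0.66 [285. 317.] [-12.6   5.1  -8.7]
side tray_wedge 0.84 [253. 292.] [-115.9   -6.9  -12.7]
side bay_mouth 0.86 [250. 297.] [-124.7   -5.6    5.3]
```

Call:
step_arm(targets="-2 0 0 0;-4 0 0 0;-6 0 0 0;-8 0 0 0;-8 0 0 0")

```text
t: 24.5
tcp_pos: [0.5459, 0.117, 0.0051]
tool_rot: [0.026, 1.0, -0.0, -0.002]
force: [-4.5, 0.9, 2.4]
finger_gap: 0.65
gripper_force: 2.2
```

Call:
step_arm(targets="-1.5 0 0 0;-3 0 0 0;-4.5 0 0 0;-6 0 0 0;-6 0 0 0")

```text
t: 25.0
tcp_pos: [0.554, 0.1166, 0.0052]
tool_rot: [0.026, 1.0, 0.0, 0.0]
force: [-3.2, 0.2, -0.7]
finger_gap: 0.648
gripper_force: 1.5
```

Call:
step_arm(targets="-1 0 0 0;-2 0 0 0;-2 0 0 0")

```text
t: 25.3
tcp_pos: [0.5557, 0.1165, 0.0053]
tool_rot: [0.026, 1.0, 0.0, 0.0]
force: [-4.0, 0.5, -0.6]
finger_gap: 0.651
gripper_force: 1.6
```

Call:
step_arm(targets="-1 0 0 0;-2 0 0 0;-2 0 0 0")

```text
t: 25.6
tcp_pos: [0.5577, 0.1165, 0.0053]
tool_rot: [0.026, 1.0, 0.0, 0.0]
force: [-3.9, -0.0, -0.3]
finger_gap: 0.649
gripper_force: 1.7
```

Call:
step_arm(targets="-1 0 0 0;-2 0 0 0;-3 0 0 0;-3 0 0 0")

```text
t: 26.0
tcp_pos: [0.5594, 0.1163, 0.0051]
tool_rot: [0.026, 1.0, -0.0, -0.001]
force: [-5.1, -0.5, 0.1]
finger_gap: 0.649
gripper_force: 2.6
```

Call:
step_arm(targets="-1 0 0 0;-2 0 0 0;-3 0 0 0;-3 0 0 0")

```text
t: 26.4
tcp_pos: [0.5621, 0.1162, 0.0051]
tool_rot: [0.026, 1.0, -0.0, -0.002]
force: [-6.3, -0.3, 0.3]
finger_gap: 0.646
gripper_force: 2.8
```

Call:
step_arm(targets="-1 0 0 0;-2 0 0 0;-2 0 0 0")

```text
t: 26.7
tcp_pos: [0.5639, 0.1161, 0.0051]
tool_rot: [0.026, 1.0, -0.0, -0.002]
force: [-5.4, 0.0, 0.3]
finger_gap: 0.65
gripper_force: 2.9
```

Call:
step_arm(targets="-1 0 0 0;-1 0 0 0")

```text
t: 26.9
tcp_pos: [0.5648, 0.1161, 0.0051]
tool_rot: [0.026, 1.0, -0.0, -0.002]
force: [-5.8, 0.4, 0.7]
finger_gap: 0.647
gripper_force: 3.0
```

Call:
step_arm(targets="-1 0 0 0;-1 0 0 0")

```text
t: 27.1
tcp_pos: [0.5656, 0.116, 0.0051]
tool_rot: [0.026, 1.0, -0.0, -0.002]
force: [-6.2, 0.2, 1.4]
finger_gap: 0.654
gripper_force: 3.1
```

Call:
step_arm(targets="-1 0 0 0;-1 0 0 0")

```text
t: 27.3
tcp_pos: [0.5664, 0.116, 0.005]
tool_rot: [0.026, 1.0, -0.0, -0.002]
force: [-6.2, -0.1, 0.2]
finger_gap: 0.646
gripper_force: 3.2
```

Call:
step_arm(targets="-1 0 0 0;-1 0 0 0")

```text
t: 27.5
tcp_pos: [0.5673, 0.1159, 0.0051]
tool_rot: [0.026, 1.0, -0.0, -0.002]
force: [-6.9, -0.2, 1.5]
finger_gap: 0.649
gripper_force: 3.4
```

Call:
step_arm(targets="-1 0 0 0;-1 0 0 0")

```text
t: 27.7
tcp_pos: [0.5689, 0.1159, 0.0051]
tool_rot: [0.026, 1.0, -0.0, -0.002]
force: [-5.4, -0.2, -0.0]
finger_gap: 0.65
gripper_force: 2.8
```

Call:
step_arm(targets="-1 0 0 0;-1 0 0 0")

```text
t: 27.9
tcp_pos: [0.5703, 0.1158, 0.0051]
tool_rot: [0.026, 1.0, -0.0, -0.001]
force: [-6.1, 0.3, -0.2]
finger_gap: 0.652
gripper_force: 2.6
```

Call:
step_arm(targets="-0.5 0 0 0;-0.5 0 0 0")

```text
t: 28.1
tcp_pos: [0.5709, 0.1157, 0.0051]
tool_rot: [0.026, 1.0, -0.0, -0.001]
force: [-5.9, -0.4, -0.2]
finger_gap: 0.65
gripper_force: 2.5
```

Call:
step_arm(targets="-0.7 0 0 0;-0.7 0 0 0")

```text
t: 28.3
tcp_pos: [0.5721, 0.1157, 0.0052]
tool_rot: [0.026, 1.0, -0.0, -0.001]
force: [-3.6, -0.7, 0.0]
finger_gap: 0.651
gripper_force: 2.2
```

Call:
step_arm(targets="-0.7 0 0 0;-0.7 0 0 0")

```text
t: 28.5
tcp_pos: [0.574, 0.1156, 0.0054]
tool_rot: [0.026, 1.0, 0.0, 0.001]
force: [-3.1, 0.2, -1.2]
finger_gap: 0.648
gripper_force: 1.6
```

Call:
step_arm(targets="-0.7 0 0 0;-0.7 0 0 0")

```text
t: 28.7
tcp_pos: [0.5753, 0.1156, 0.0056]
tool_rot: [0.026, 1.0, 0.0, 0.001]
force: [-2.1, -0.6, -1.5]
finger_gap: 0.648
gripper_force: 1.0
```

Call:
step_arm(targets="-0.7 0 0 0;-0.7 0 0 0")

```text
t: 28.9
tcp_pos: [0.5753, 0.1156, 0.0054]
tool_rot: [0.026, 1.0, 0.0, 0.001]
force: [-2.5, -0.5, -0.8]
finger_gap: 0.651
gripper_force: 1.1
```

Call:
step_arm(targets="-0.7 0 0 0;-0.7 0 0 0")

```text
t: 29.1
tcp_pos: [0.5754, 0.1155, 0.0053]
tool_rot: [0.026, 1.0, 0.0, -0.0]
force: [-2.4, 0.0, -0.2]
finger_gap: 0.653
gripper_force: 1.5
```

Call:
step_arm(targets="-0.7 0 0 0;-0.7 0 0 0")

```text
t: 29.3
tcp_pos: [0.5755, 0.1155, 0.0051]
tool_rot: [0.026, 1.0, -0.0, -0.001]
force: [-3.8, -0.6, -0.2]
finger_gap: 0.648
gripper_force: 2.1
```

Call:
step_arm(targets="-0.8 0 0 0;-0.8 0 0 0")

```text
t: 29.5
tcp_pos: [0.5766, 0.1155, 0.0052]
tool_rot: [0.026, 1.0, -0.0, -0.0]
force: [-4.7, -0.6, -0.5]
finger_gap: 0.649
gripper_force: 2.1
```

Call:
step_arm(targets="-0.8 0 0 0;-0.8 0 0 0")

```text
t: 29.7
tcp_pos: [0.5772, 0.1155, 0.0052]
tool_rot: [0.026, 1.0, 0.0, -0.001]
force: [-6.1, 0.5, -0.0]
finger_gap: 0.651
gripper_force: 2.5
```

Call:
step_arm(targets="-0.7 0 0 0;-0.7 0 0 0")

```text
t: 29.9
tcp_pos: [0.5773, 0.1155, 0.0051]
tool_rot: [0.026, 1.0, 0.0, -0.001]
force: [-6.0, 0.3, 0.1]
finger_gap: 0.654
gripper_force: 3.0
```

Call:
step_arm(targets="-0.7 0 0 0;-0.7 0 0 0")

```text
t: 30.1
tcp_pos: [0.5772, 0.1155, 0.0051]
tool_rot: [0.026, 1.0, 0.0, -0.002]
force: [-7.2, -0.2, 1.4]
finger_gap: 0.65
gripper_force: 3.5
```

Call:
step_arm(targets="2 0 0 0;4 0 0 0;6 0 0 0;9 0 0 0;12 0 0 0;12 0 0 0")

```text
t: 30.7
tcp_pos: [0.5677, 0.116, 0.0057]
tool_rot: [0.026, 1.0, 0.0, 0.001]
force: [0.9, 0.0, -0.5]
finger_gap: 0.649
gripper_force: 0.0
```

```bash
python3 s.py
```

```text
[0.56774757 0.11598745 0.00565423] 30.7 [ 0.94559976  0.00232939 -0.4601044 ] [-0.03137106  0.00322809 -0.00601216]
side tray_front 0.68 [273. 312.] [-13.6   7.1  -8.3]
side bay_mouth 0.71 [253. 299.] [-87.6  -6.1   5.8]
```

The contact force is zero after backing off, so the tray is held. I retract, lift and verify.

Call:
step_arm(targets="20 0 0 0;50 0 0 0;70 0 -10 0;70 0 -50 0;70 0 -100 0;70 0 -150 0;70 0 -200 0;70 0 -250 0;70 0 -290 0;70 0 -295 0;70 0 -295 0")

```text
t: 32.0
tcp_pos: [0.4978, 0.1196, 0.3017]
tool_rot: [0.026, 1.0, 0.0, 0.002]
force: [0.4, 0.1, -0.8]
finger_gap: 0.65
gripper_force: 0.0
```

Run:
```python
from h import *
s=manip.sense();print(s["tcp_pos"],s["t"],s["force"])
M=R.from_quat(s["tool_rot"]).as_matrix();o=np.array(s["tcp_pos"])
manip.snapshot("wrist");manip.snapshot("side");manip.snapshot("scene")
for n in("wrist","side","scene"):
    C=cam(n,s)
    for k,z in {"tray_front":.014,"bay_mouth":0,"spice_a":0,"mug":0,"teaspoon":0}.items():
        for r in manip.mark_of(n,k)[:2]: X=onz(C,r["position"],z);print(n,k,round(r["p"],2),X.round(3),(M.T@(X-o)*1000).round(1))
C=cam("wrist",s)
m=manip.masks_of("wrist","drip_tray")[0];v,u=np.nonzero(m["pixels"]);print(m["p"],u.min(),u.max(),v.min(),v.max(),onz(C,((u.min()+u.max())/2,v.min()),.028))
```

```text
[0.49784925 0.11961531 0.30172651] 32.0 [ 0.37498508  0.13575293 -0.7635281 ]
wrist tray_front 0.71 [0.42  0.274 0.014] [ 86.3 150.  287.4]
wrist tray_front 0.64 [0.586 0.116 0.014] [-87.5   0.8 288.1]
wrist bay_mouth 0.43 [0.593 0.114 0.   ] [-94.2  -0.9 302.1]
wrist spice_a 0.89 [ 0.589 -0.1    0.   ] [-101.5 -214.8  302.1]
wrist spice_a 0.76 [ 0.372 -0.109  0.   ] [ 114.9 -235.   301.2]
wrist mug 0.83 [0.554 0.29  0.   ] [-46.4 172.9 302. ]
wrist mug 0.18 [0.645 0.109 0.   ] [-146.2   -3.1  302.3]
wrist teaspoon 0.65 [0.423 0.28  0.   ] [ 83.7 155.9 301.5]
side tray_front 0.87 [0.582 0.122 0.014] [-82.4   6.5 288. ]
side bay_mouth 0.68 [0.661 0.109 0.   ] [-161.9   -2.5  302.3]
side spice_a 0.74 [ 0.365 -0.116  0.   ] [ 121.7 -242.7  301.2]
side spice_a 0.66 [ 0.589 -0.115  0.   ] [-101.6 -229.9  302. ]
side teaspoon 0.65 [ 0.426  0.284 -0.   ] [ 81.5 160.3 301.5]
scene tray_front 0.66 [0.579 0.108 0.014] [-80.6  -7.3 288. ]
scene bay_mouth 0.94 [0.651 0.11  0.   ] [-152.6   -1.4  302.3]
scene mug 0.94 [0.555 0.284 0.   ] [-47.  167.1 302. ]
scene teaspoon 0.59 [0.43  0.276 0.   ] [ 76.6 152.4 301.5]
0.75 268 368 266 339 [0.57774019 0.11549088 0.028     ]
```

The tray's front stays at x ≈ 0.586, 74 mm outside the machine and within the 64 to 82 mm range. The jars, mug and spoon are where they were.

```bash
python3 -c "
from station import manip
print(manip.sign_off())"
```

```text
the job is handed in; nothing more can be done
None
```

The drip tray is home in the bay and held by its catch: I felt the push drop and then the stop, at about 7 N, and the job was handed in at about 33 s with the jars, mug and spoon where they were.

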